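Clear a dental technician's bench by kind

TASK

Sort the dental work on the bench into its trays: stand the two jaw models upright in the divided model tray, one in each bay, stand both single-tooth dies upright in the round dish, and lay the wax knife flat in the undivided instrument tray. Everything should sit on the floor of its tray, not on a rim, and the burner and the teal former are to be left alone.

Things in the scene. Friction and masses are not known exactly. Their poses are not given: they have to be found in the camera images.
- upper_model: Jaw model in cream plaster: D-shaped base 59 (x) by 50 (y), 30 high, upright sides (flat at y = +/-25 from x = -29 to +5, then a half-round front); teeth inside its outline, 40 high in all; a low dome fills the horseshoe of teeth. 140 g, loose, upright on the bench. Origin: centre of underside; x to the front teeth, z up. Sizes in mm.
- lower_model: Jaw model in cream plaster: D-shaped base 59 (x) by 50 (y), 30 high, upright sides (flat at y = +/-25 from x = -29 to +5, then a half-round front); teeth inside its outline, 40 high in all; inside of the horseshoe flat and darker. 140 g, loose, upright on the bench. Origin: centre of underside; x to the front teeth, z up. Sizes in mm.
- molar_die: The thicker of two single-tooth dies of cream plaster: upright cylinder 24 in diameter and 22 high with a slimmer tooth stump on top, 38 high in all. About 25 g, loose, standing. Origin: centre of the underside; z up. Sizes in mm.
- incisor_die: The thinner of two single-tooth dies of cream plaster: upright cylinder 18 in diameter and 22 high with a slimmer tooth stump on top, 38 high in all. About 25 g, loose, standing. Origin: centre of the underside; z up. Sizes in mm.
- wax_knife: Double-ended wax knife lying on the bench, 130 long along its x axis: dark wood handle of 10 by 10 square section from x = -37 to +37, thin steel blades (at most 12 wide) at both ends. About 45 g, loose, balanced near its origin. Origin: middle of its length, on its axis, 5 above what it lies on. Sizes in mm.
- model_tray: Model tray, fixed to the bench: flat grey plastic tray 92 (x) by 172 (y), rim 10 high and 4 thick, floor 3 thick; an equal divider along x at y = 0 makes two bays, each 84 by 80 inside, centred at y = +42 and y = -42. Origin: centre of the underside, z up. Sizes in mm.
- die_dish: Round dish, fixed to the bench: white ceramic, 128 in diameter over the rim, rim 10 high, flat floor 3 thick and 116 across inside. Origin: centre of the underside, z up. Sizes in mm.
- knife_tray: Instrument tray, fixed to the bench: undivided flat bare-metal tray 84 (x) by 180 (y), rim 9 high and 4 thick, floor 3 thick (inside 76 by 172). Origin: centre of the underside, z up. Sizes in mm.
- burner: Bystander, loose: twin-tube steel bench burner, foot 70 by 55, 97 high, about 0.7 kg. Origin: centre of the underside. Not to be disturbed. Sizes in mm.
- wax_former: Bystander, loose: teal six-sided tapering former, 62 across at the foot, 48 high, about 0.15 kg. Origin: centre of the underside. Not to be disturbed. Sizes in mm.

How it is judged:
By the outcome, as a careful person would: the job done as asked, in the order asked, and still so for the second after the job is handed in, with the robot touching nothing.
It also fails if it takes over 112 s, if anything falls off the work surface, if the arm or the gripper's body presses on something with over 40 N, if the wrist force passes 120 N, or if a joint passes its speed limit or range.

ROBOT

A 6-joint arm with a two-finger parallel gripper is mounted at the origin on the work surface. World frame = base frame: x ahead of the robot, y to its left, z up, the work surface at z = 0. Lengths are in m, angles in rad, forces in N, time in s.
With the tool pointing down it reaches from about 0.35 to 0.775 m from the base axis. Payload 7.3 kg.
Tool frame: the origin (TCP) lies at the centre of the arm's flange, where the gripper is bolted on; the fingertips stand 178 mm ahead of it and the grasp point (between the pads) lies robot.pinch_z ahead of it (robot.pinch_z is the distance from the TCP to the grasp point, in m); x points along the fingers, z is the direction in which the jaws open and shut, and the axes are right-handed (so a half turn about x gives the same grasp; the last joint's range is limited). The gripper opens to 92 mm and grips with 3 to 60 N. Pads are 19 mm wide; open, the fingers measure 130 mm over their backs; the gripper's body (75 mm by 190 mm) begins 47 mm behind the grasp point.
Start: joints at [-1.289, 0.342, 1.524, -0, 1.275, -0.146], TCP at [0.218, -0.478, 0.405] pointing down, gripper open.
Joint ranges: [-2.53, 2.53], [-0.77, 2.02], [0.04, 2.7], [-1, 4.14], [0.28, 2.66], [-3.11, 3.11]. Speed limits (rad/s): [2.57, 2.57, 3.14, 3.14, 3.14, 3.14].

INTERFACE

Orientations are given as [roll, pitch, yaw] about the fixed x, y, z axes, in that order (R = Rz(yaw) Ry(pitch) Rx(roll)).
In Python, from cell import robot gives the robot as it stands.
- The arm moves only by the shell command python3 -m jog 'ROWS' [FORCE]. ROWS is JSON, a list of rows, each an object of numbers: "fingers": the closure, from 0 (fully open) to 1 (shut); "x", "y", "z": the shift along the tool's x, y, z in cm; "spin": the turn about the tool's x in degrees. A call has 1 to 5 rows; each row is the pose to reach, as a shift and turn from the pose commanded when the call began, along the tool's axes at that moment; what a row does not reach only later rows make up. A row lasts 1/8 s, in which the tool goes at most 62.5 mm and 10.7 degrees, less where a joint would pass 70% of its speed; a pose out of reach is approached as far as the arm can. A call with a gripper value outside its range is refused whole. The fingers move at their own pace and stop on an object; FORCE is the grip in N (left out, the last holds). Time passes only in rows, so rows that repeat a pose let the fingers close. It gives the time, the measured TCP pose, the force and the opening at its end, in the units of the state.
- robot.observe(): the state, without advancing time (a new reading comes with each control period).
- robot.read_camera(name): name is "scene" or "top" or "wrist"; returns a dict with "color" (420x560x3 uint8, red, green, blue), "mtx" (3x3 intrinsics, pixels), "view" (4x4, takes a point from world to camera coordinates); the wrist camera has in their place "T_tool_cam" (4x4, takes a point from camera to tool coordinates, whose origin is the TCP and whose axes are the tool frame's). Camera axes: x right, y down, z forward; pixel columns grow to the right and rows downward; lengths in m; the calibration is good to about 2 mm. A picture is of the moment at which its call begins: read the wrist's pose just before it. There is no depth.
- robot.hand_in(): hands the job in, once; it reports no verdict.
Trained networks look in a picture, given as the dict that the camera call returned (one of the last four; its "shot" number tells which), for a name from the list of things; names that differ only in an ending like _2 or _b are one class to them, and where a whole thing is asked for, a point or a joint stands for the part that bears it (a point fixed in the world has none). Each returns a list of dicts, best first, with "conf" (0 to 1); they miss things now and then, are a little off and sometimes report something else, mostly with a low value. They report only what shows in the picture. A call takes as long as a camera call.
- robot.look_for(target, picture): "xy" ([column, row] in pixels, amid what is visible of it).
The state is a dict: "time": time; "qpos": joint angles; "qvel": joint speeds; "joint_efforts": joint torques, N m; "tool_pos": TCP position; "tool_rot": TCP orientation; "contact_force": force on the tool from outside, world axes, zero at the start; "torque": the same for the moment, N m; "opening": finger opening in m.
Only numpy, scipy, OpenCV 4.12 (cv2) and the standard library are available. Lean on these libraries where they do the work, as an engineer would, in place of code of your own. Each camera call takes 0.05 s, during which the arm holds its last target. There are 200 camera calls.

## Working session

There is one attempt and no reset: what is moved stays moved. The work goes in short steps, Python scripts to look and compute and a shell command to move; the robot and the scene stay as the last step left them, time stands still between calls to the robot, and variables do not carry over. Pictures are saved under pics/ and viewed, on a budget of 14 in all, crops included, one or two more only if the job needs it, and the job is handed in when it is done.

```bash
mkdir -p pics
cat > h.py <<'E'
import numpy as np,cv2
from cell import robot
from scipy.spatial.transform import Rotation as R
def snap(n,f=None,crop=None,scale=1):
    s=robot.observe(); p=robot.read_camera(n)
    if f:
        im=p['color'][:,:,::-1]
        if crop: c=crop; im=im[c[1]:c[3],c[0]:c[2]]
        im=cv2.resize(im,None,fx=scale,fy=scale,interpolation=cv2.INTER_CUBIC) if scale!=1 else im
        cv2.imwrite('pics/'+f,im)
    return s,p
def Tool(s):
    T=np.eye(4);T[:3,:3]=R.from_euler('xyz',s['tool_rot']).as_matrix();T[:3,3]=s['tool_pos'];return T
def px2w(s,p,uv,z):
    if 'view' in p: Tc=np.linalg.inv(p['view'])
    else: Tc=Tool(s)@p['T_tool_cam']
    d=Tc[:3,:3]@np.linalg.inv(p['mtx'])@np.array([uv[0],uv[1],1.]); o=Tc[:3,3]
    return (o+d*(z-o[2])/d[2])
E
python3 - <<'E'
from h import *
np.set_printoptions(precision=4,suppress=True)
s,p=snap('top','top1.png',scale=1.4)
print(robot.pinch_z,s['tool_pos'],s['tool_rot'],Tool(s)[:3,:3])
print(p['mtx'],np.linalg.inv(p['view'])[:3])
for n,z in dict(upper_model=.035,lower_model=.035,molar_die=.03,incisor_die=.03,wax_knife=.005,model_tray=.003,die_dish=.003,knife_tray=.003,burner=.05,wax_former=.04).items():
    for d in robot.look_for(n,p)[:2]: print(n,d['xy'],round(d['conf'],2),px2w(s,p,d['xy'],z)[:2])
s,p=snap('scene','scene1.png',scale=1.4)
E
```

```text
0.1592 [ 0.2178 -0.4775  0.404 ] [2.9971 1.5692 1.8541] [[-0.0004  0.9099  0.4149]
 [ 0.0015  0.4149 -0.9099]
 [-1.      0.0002 -0.0016]]
[[466.5175   0.     277.7404]
 [  0.     466.5175 206.676 ]
 [  0.       0.       1.    ]] [[ 0.0159 -0.9982  0.0573  0.4577]
 [-0.9996 -0.0146  0.0238 -0.0086]
 [-0.0229 -0.0576 -0.9981  1.3579]]
upper_model [193.1, 255.7] 0.95 [0.3909 0.2608]
lower_model [290.7, 235.0] 0.56 [ 0.4539 -0.015 ]
incisor_die [291.9, 235.3] 0.48 [ 0.4531 -0.0184]
wax_knife [430.0, 230.2] 0.58 [ 0.474  -0.4153]
wax_knife [201.1, 194.1] 0.45 [0.5689 0.2482]
model_tray [295.2, 164.2] 0.98 [ 0.6606 -0.0253]
die_dish [201.7, 193.0] 0.56 [0.5723 0.2469]
knife_tray [367.0, 179.6] 0.67 [ 0.6181 -0.2345]
burner [134.6, 221.9] 0.71 [0.4839 0.4261]
wax_former [432.1, 230.9] 0.69 [ 0.4717 -0.4106]
```

View pics/top1.png

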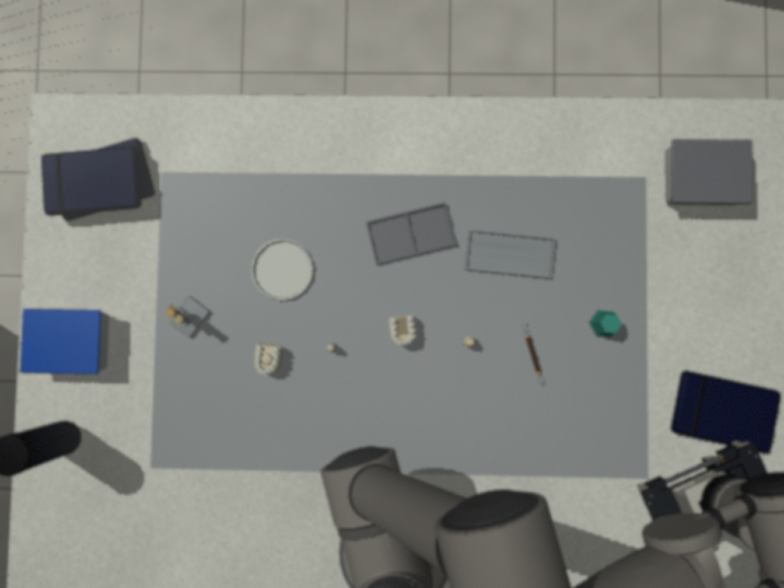

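View pics/scene1.png

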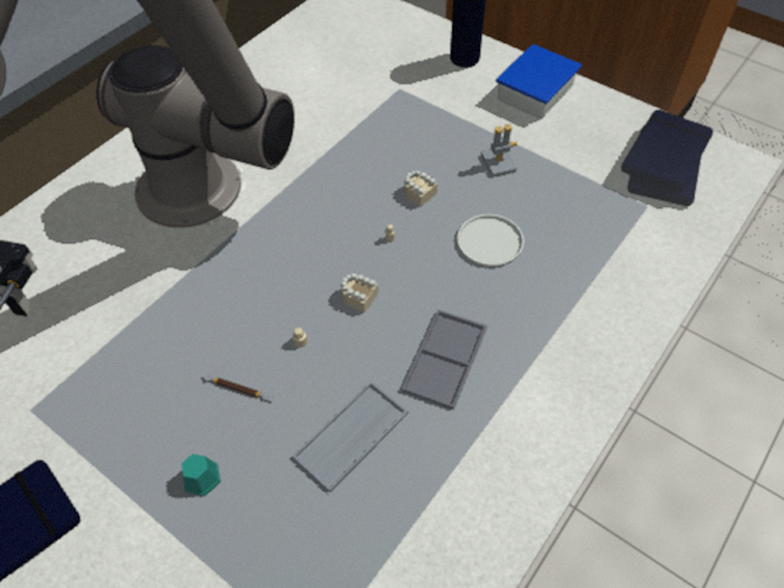

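The top view, scaled 1.4×, shows:
- **Jaw models:** upper (with the dome) at (268,360), lower at (402,330).
- **Dies:** incisor at (333,348), molar at (470,342).
- **Knife:** runs from (528,325) to (543,383).
- **Trays:** dish at (283,270), model tray at (412,235), knife tray at (511,255).
- **Bystanders:** burner at (190,317), former at (606,323).

The scene view agrees.

Run:
```python
from h import *
snap('top','top2.png',crop=(165,140,415,285),scale=3.2)
```

```text
(no output)
```

View pics/top2.png

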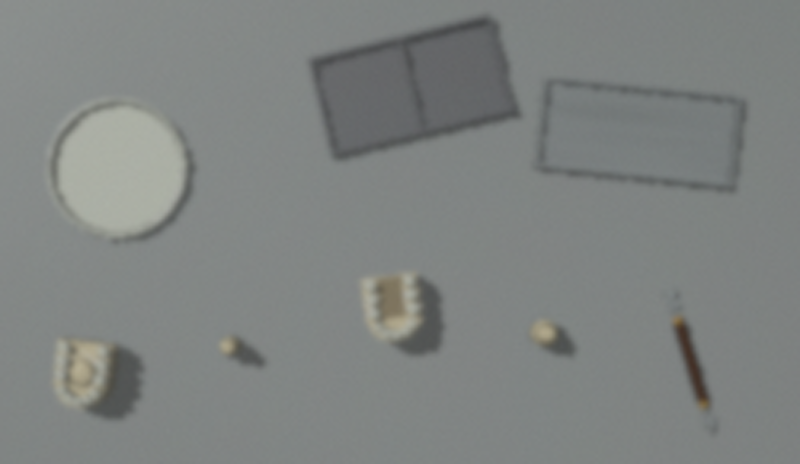

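The zoomed top view gives:
- **Model tray corners:** about (312,60), (492,17), (520,116), (336,157).
- **Knife tray corners:** (548,80), (744,99), (735,188), (538,170).
- **Dish centre:** (120,169).
- **Jaws:** both fronts point down in the image, upper at (85,372), lower at (392,306).

```bash
cat >> h.py <<'E'
np.set_printoptions(precision=4,suppress=True)
def jaw(s): 
    z=Tool(s)[:3,2]; return np.degrees(np.arctan2(z[1],z[0]))
def go(x,y,z,ang=None):
    """shift [cm] in tool axes and spin [deg] for pinch point at x,y,z, jaw line at ang deg (mod 180)"""
    s=robot.observe();T=Tool(s);P=T[:3,3]+T[:3,0]*robot.pinch_z
    d=T[:3,:3].T@(np.array([x,y,z])-P)*100
    sp=0
    if ang is not None:
        sp=-((ang-jaw(s)+90)%180-90)   # tool x is down
    print('shift',d.round(2),'spin',round(sp,1),'| pinch',P,'jaw',round(jaw(s),1),'q6',s['qpos'][5],'open',s['opening'])
E
python3 - <<'E'
from h import *
s,p=snap('top')
f=lambda u,v,z: px2w(s,p,(165+u/3.2,140+v/3.2),z)[:2]
an=lambda a:np.degrees(np.arctan2(a[1],a[0]))
c=[f(*q,.01) for q in [(312,60),(492,17),(520,116),(336,157)]]
print('mt',np.mean(c,0),'ylong',an(c[0]-c[1]+c[3]-c[2]),np.linalg.norm(c[0]-c[1]),np.linalg.norm(c[0]-c[3]), 'bays',np.mean(c,0)+.042*(c[0]-c[1])/np.linalg.norm(c[0]-c[1]),np.mean(c,0)-.042*(c[0]-c[1])/np.linalg.norm(c[0]-c[1]))
c=[f(*q,.009) for q in [(548,80),(744,99),(735,188),(538,170)]]
print('kt',np.mean(c,0),an(c[0]-c[1]+c[3]-c[2]),np.linalg.norm(c[0]-c[1]),np.linalg.norm(c[0]-c[3]))
print('dish',f(120,169,.006))
for n,b,fr in [('upper',(87,343),(80,405)),('lower',(388,277),(396,340))]:
    B,F=f(*b,.03),f(*fr,.03); print(n,(B+F)/2,'front',an(F-B),np.linalg.norm(F-B))
print('inc',f(230,345,.035),'mol',f(544,331,.035))
a,b=f(673,295,.005),f(714,432,.005);print('knife',(a+b)/2,an(a-b),np.linalg.norm(a-b))
a,b=f(679,320,.008),f(704,404,.008);print('handle',(a+b)/2,an(a-b),np.linalg.norm(a-b))
w=robot.read_camera('wrist');print(w['T_tool_cam'],w['mtx'])
go(.391,.26,.25)
E
```

```text
mt [ 0.6504 -0.0238] ylong 103.81449555671287 0.16837624901207385 0.09140633491905878 bays [0.6401 0.0169] [ 0.6607 -0.0645]
kt [ 0.6106 -0.2288] 85.33615036635973 0.1774955106510271 0.08248099380970693
dish [0.5727 0.244 ]
upper [0.3873 0.2675] front 175.0227609985395 0.05519703542884795
lower [ 0.4498 -0.006 ] front -171.905643232228 0.05624260372950248
inc [0.4153 0.1369] mol [ 0.4322 -0.1402]
knife [ 0.4049 -0.2773] 16.891740999320476 0.12743547444920358
handle [ 0.4062 -0.275 ] 16.80781038284944 0.07794130503280398
[[-0.0003 -0.2971  0.9548  0.0201]
 [-0.0003 -0.9548 -0.2971  0.0805]
 [ 1.     -0.0004  0.0002  0.0003]
 [ 0.      0.      0.      1.    ]] [[335.2202   0.     278.3275]
 [  0.     335.2202 206.2327]
 [  0.       0.       1.    ]]
shift [ -0.45  46.36 -59.94] spin 0 | pinch [ 0.2178 -0.4777  0.2455] jaw -65.5 q6 -0.14602104837120966 open 0.09185282619935001
```

```bash
python3 -m jog '[{"y":18.3,"z":-12.5},{"y":18.3,"z":-12.5},{"y":18.3,"z":-12.5},{"y":18.3,"z":-12.5}]'; python3 -m jog '[{"y":18.3,"z":-12.5},{"y":18.3,"z":-12.5},{"y":18.3,"z":-12.5},{"y":18.3,"z":-12.5}]'; python3 -m jog '[{"y":4.9,"z":-17.5},{"y":4.9,"z":-17.5},{"y":4.9,"z":-17.5},{"y":4.9,"z":-17.5}]'
python3 -c "
from h import *
go(.3873,.2675,.13,-95)"
```

```text
shift [ 11.55  46.34 -60.77] spin 29.5 | pinch [ 0.2178 -0.4777  0.2455] jaw -65.5 q6 -0.14602104837120966 open 0.09185282619935001$[0]: bad value
$[0]: bad value
$[0]: bad value
```

```bash
python3 -m jog '[{"fingers":0,"x":0,"y":18.3,"z":-12.5,"spin":0},{"fingers":0,"x":0,"y":18.3,"z":-12.5,"spin":0},{"fingers":0,"x":0,"y":18.3,"z":-12.5,"spin":0},{"fingers":0,"x":0,"y":18.3,"z":-12.5,"spin":0}]'
```

```text
time: 1.25
tool_pos: [0.3333, -0.2856, 0.405]
tool_rot: [0.986, 1.57, -0.155]
contact_force: [0.4, -0.6, 0.3]
opening: 0.0917
```

```bash
python3 -m jog --help | head -20
```

```text
invalid input: not JSON, or not a number
```

```bash
python3 -m jog '[{"fingers":0,"x":0,"y":18.3,"z":-12.5,"spin":0},{"fingers":0,"x":0,"y":18.3,"z":-12.5,"spin":0},{"fingers":0,"x":0,"y":18.3,"z":-12.5,"spin":0},{"fingers":0,"x":0,"y":18.3,"z":-12.5,"spin":0}]' >/dev/null; python3 -m jog '[{"fingers":0,"x":0,"y":4.9,"z":-17.5,"spin":0},{"fingers":0,"x":0,"y":4.9,"z":-17.5,"spin":0},{"fingers":0,"x":0,"y":4.9,"z":-17.5,"spin":0},{"fingers":0,"x":0,"y":4.9,"z":-17.5,"spin":0}]'
python3 -c "
from h import *
go(.3873,.2675,.13,-95)"
```

```text
time: 2.25
tool_pos: [0.4182, 0.0843, 0.4049]
tool_rot: [2.336, 1.57, 1.199]
contact_force: [0.1, -0.2, -0.9]
opening: 0.0921
shift [ 11.58   4.89 -17.91] spin 29.9 | pinch [0.4182 0.0843 0.2457] jaw -65.1 q6 1.1551954341541524 open 0.09208826328636961
```

```bash
python3 -m jog '[{"fingers":0,"x":11.6,"y":4.9,"z":-17.9,"spin":30},{"fingers":0,"x":11.6,"y":4.9,"z":-17.9,"spin":30},{"fingers":0,"x":11.6,"y":4.9,"z":-17.9,"spin":30},{"fingers":0,"x":11.6,"y":4.9,"z":-17.9,"spin":30},{"fingers":0,"x":11.6,"y":4.9,"z":-17.9,"spin":30}]'
python3 -c "
from h import *
go(.3873,.2675,.13,-95)
s,p=snap('wrist','w1.png')
print(robot.look_for('upper_model',p)[:1])"
```

```text
time: 2.88
tool_pos: [0.3889, 0.2654, 0.2867]
tool_rot: [-1.023, 1.567, -2.687]
contact_force: [0.9, -0.1, 0.3]
opening: 0.0919
shift [-0.25 -0.13 -0.23] spin -0.3 | pinch [0.3883 0.2651 0.1275] jaw -95.3 q6 2.099718702042128 open 0.09194294783111644
[{'xy': [271.4, 209.9], 'conf': 0.83}]
```

View pics/w1.png

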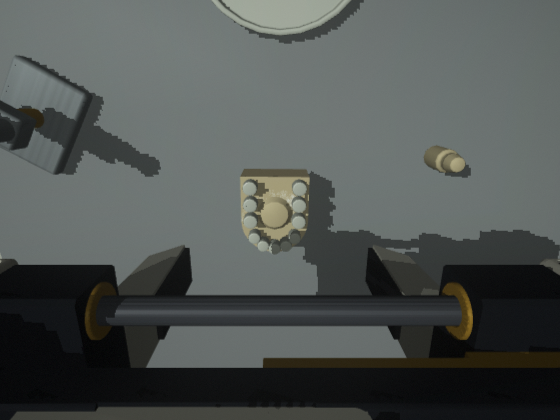

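The upper model is square to the jaws. The top back edge of its base runs from (241,177) to (309,178), and its front is at (275,250). The incisor's tip is at (454,163), and the burner is well clear on the left.

```bash
python3 -c "
from h import *
s,p=snap('wrist')
a,b,f=[px2w(s,p,q,.03) for q in [(241,177),(309,178),(275,250)]]
m=(a+b)/2; d=f-m;u=b-a
print(a,b,f,np.linalg.norm(u),np.linalg.norm(d)); n=np.array([u[1],-u[0],0]); n/=np.linalg.norm(n); n*=np.sign(n@d)
c=m+n*.0295; print('centre',c,'front',np.degrees(np.arctan2(n[1],n[0])))
ang=np.degrees(np.arctan2(u[1],u[0]))
g=m+n*.0195
print('incisor',px2w(s,p,(454,163),.038))
go(g[0],g[1],.032,ang)
"
```

```text
[0.421  0.2875 0.03  ] [0.4155 0.2384 0.03  ] [0.3611 0.2686 0.03  ] 0.04935959533848269 0.05745013897530074
centre [0.389  0.2662 0.03  ] front 173.67018077128495
incisor [0.4184 0.1383 0.038 ]
shift [ 9.79  0.83 -0.25] spin 0.8 | pinch [0.3903 0.2634 0.1299] jaw -95.5 q6 2.098546313718903 open 0.0919650032163521
```

```bash
python3 -m jog '[{"fingers":0,"x":3,"y":0.8,"z":-0.25,"spin":1},{"fingers":0,"x":6.5,"y":0.8,"z":-0.25,"spin":1},{"fingers":0,"x":9.8,"y":0.8,"z":-0.25,"spin":1},{"fingers":0,"x":9.8,"y":0.8,"z":-0.25,"spin":1}]' 30
python3 -m jog '[{"fingers":1,"x":0,"y":0,"z":0,"spin":0},{"fingers":1,"x":0,"y":0,"z":0,"spin":0},{"fingers":1,"x":0,"y":0,"z":0,"spin":0},{"fingers":1,"x":0,"y":0,"z":0,"spin":0},{"fingers":1,"x":0,"y":0,"z":0,"spin":0}]' 30
python3 -c "
from h import *
go(.6401,.0169,.12,-75.6)"
```

```text
time: 3.52
tool_pos: [0.3979, 0.2646, 0.1899]
tool_rot: [-0.941, 1.568, -2.627]
contact_force: [0.7, 0.6, 0.2]
opening: 0.0919
time: 4.15
tool_pos: [0.3977, 0.2662, 0.191]
tool_rot: [1.88, 1.57, 0.196]
contact_force: [-0.4, -0.2, 2.5]
opening: 0.0495
shift [-8.81 26.9  22.04] spin -20.9 | pinch [0.3978 0.2662 0.0318] jaw -96.5 q6 2.1135296706283104 open 0.04949447113036634
```

```bash
python3 -m jog '[{"fingers":1,"x":-4,"y":0,"z":0,"spin":0},{"fingers":1,"x":-9,"y":0,"z":0,"spin":0},{"fingers":1,"x":-9,"y":5,"z":4,"spin":-5},{"fingers":1,"x":-9,"y":9,"z":7.4,"spin":-13},{"fingers":1,"x":-9,"y":13,"z":11,"spin":-20}]' 30
python3 -m jog '[{"fingers":1,"x":0,"y":0,"z":5,"spin":0},{"fingers":1,"x":0,"y":5,"z":11,"spin":0},{"fingers":1,"x":0,"y":8,"z":15,"spin":0},{"fingers":1,"x":0,"y":8,"z":15,"spin":0}]' 30
python3 -c "
from h import *
s,p=snap('wrist','w2.png')
go(.65,.0193,.12,-76.2)"
```

```text
time: 4.78
tool_pos: [0.5153, 0.1409, 0.2807]
tool_rot: [1.22, 1.571, -0.11]
contact_force: [0.6, -0.1, -0.0]
opening: 0.0496
time: 5.28
tool_pos: [0.6293, 0.0118, 0.2798]
tool_rot: [0.704, 1.569, -0.635]
contact_force: [-0.7, 0.7, -1.8]
opening: 0.05
shift [ 0.04  2.29 -0.08] spin -0.4 | pinch [0.6279 0.0132 0.1204] jaw -76.6 q6 1.2368582155273369 open 0.05011212074559946
```

View pics/w2.png

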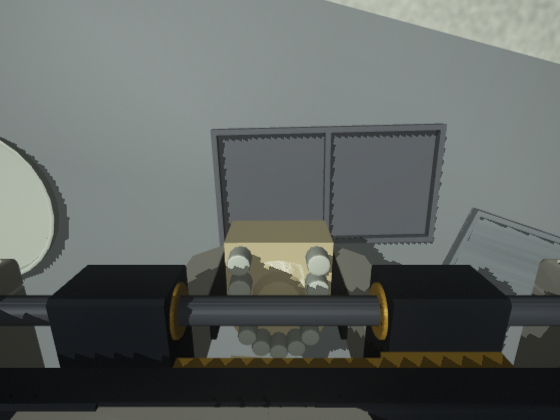

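The held model is upright. The tray rim's corners are at far left (213,130), far right (445,124) and near right (434,244), and the divider is at (329,127).

```bash
python3 -c "
from h import *
s,p=snap('wrist')
a,b,c=[px2w(s,p,q,.01)[:2] for q in [(213,130),(445,124),(434,244)]]
u=(a-b);print(np.linalg.norm(u),np.linalg.norm(b-c)); u/=np.linalg.norm(u); n=np.array([u[1],-u[0]]); n*=np.sign(n@(b-c))
ctr=(a+b)/2-n*.046
ang=np.degrees(np.arctan2(u[1],u[0])); print('tray',ctr,ang,'bays',ctr+.042*u,ctr-.042*u, 'alt ctr',(a+c)/2)
g=ctr+.042*u+n*.010
go(g[0],g[1],.0355,ang)"
```

```text
0.16828358064438584 0.0944757070191936
tray [ 0.6533 -0.0198] 104.79353741566142 bays [0.6425 0.0208] [ 0.664  -0.0604] alt ctr [ 0.6524 -0.0215]
shift [ 8.49  2.7  -0.25] spin -1.4 | pinch [0.6267 0.0146 0.1204] jaw -76.6 q6 1.2371252243667974 open 0.04983043244486098
```

```bash
python3 -m jog '[{"fingers":1,"x":0,"y":2.6,"z":-0.1,"spin":-1},{"fingers":1,"x":3,"y":2.6,"z":-0.1,"spin":-1},{"fingers":1,"x":6,"y":2.6,"z":-0.1,"spin":-1},{"fingers":1,"x":7.8,"y":2.6,"z":-0.1,"spin":-1},{"fingers":1,"x":8.4,"y":2.6,"z":-0.1,"spin":-1}]' 30
python3 -m jog '[{"fingers":1,"x":0.1,"y":0,"z":0,"spin":0},{"fingers":0.33,"x":0.1,"y":0,"z":0,"spin":0},{"fingers":0.33,"x":0.1,"y":0,"z":0,"spin":0},{"fingers":0.33,"x":0.1,"y":0,"z":0,"spin":0}]' 30
python3 -c "
from h import *
go(.4498,-.006,.12,97.5)"
```

```text
time: 6.0
tool_pos: [0.6515, 0.0228, 0.1958]
tool_rot: [-1.904, 1.569, 3.062]
contact_force: [0.5, -0.3, -1.8]
opening: 0.0495
time: 6.5
tool_pos: [0.6524, 0.0219, 0.1964]
tool_rot: [1.148, 1.57, -0.17]
contact_force: [-0.3, -0.2, 0.9]
opening: 0.0614
shift [ -8.31 -20.32  -2.38] spin 7.0 | pinch [0.6526 0.0219 0.0372] jaw -75.5 q6 1.233997759141167 open 0.06144609002273321
```

```bash
python3 -m jog '[{"fingers":0.33,"x":-4,"y":0,"z":0,"spin":0},{"fingers":0,"x":-9,"y":0,"z":0,"spin":0},{"fingers":0,"x":-9,"y":-6,"z":-0.7,"spin":4},{"fingers":0,"x":-9,"y":-11,"z":-1.4,"spin":7},{"fingers":0,"x":-9,"y":-15,"z":-1.8,"spin":7}]' 30
python3 -m jog '[{"fingers":0,"x":-0.3,"y":-5.3,"z":-0.5,"spin":0},{"fingers":0,"x":-0.3,"y":-5.3,"z":-0.5,"spin":0},{"fingers":0,"x":-0.3,"y":-5.3,"z":-0.5,"spin":0}]'
python3 -c "
from h import *
s,p=snap('wrist','w3.png')
print(robot.look_for('lower_model',p)[:1])
go(.4498,-.006,.13,97.5)"
```

```text
time: 7.12
tool_pos: [0.5005, 0.0018, 0.2862]
tool_rot: [1.041, 1.57, -0.399]
contact_force: [0.2, 1.2, 0.7]
opening: 0.0913
time: 7.5
tool_pos: [0.4501, -0.0003, 0.2895]
tool_rot: [1.262, 1.568, -0.178]
contact_force: [0.5, -0.5, -0.4]
opening: 0.0917
[{'xy': [290.5, 202.1], 'conf': 0.85}]
shift [-0.01 -0.18  0.55] spin 0.0 | pinch [ 0.4508 -0.0003  0.1299] jaw -82.5 q6 1.26878432156647 open 0.09170245697963901
```

View pics/w3.png

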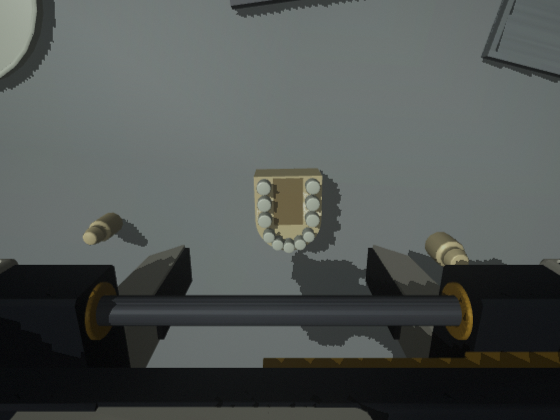

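The lower model is square to the jaws, with its back top edge from (255,177) to (322,177). The incisor's tip is at (91,236) and the molar's at about (455,256).

```bash
python3 -c "
from h import *
s,p=snap('wrist')
a,b,f=[px2w(s,p,q,.03) for q in [(255,177),(322,177),(289,250)]]
m=(a+b)/2; d=f-m;u=b-a
n=np.array([u[1],-u[0],0]); n/=np.linalg.norm(n); n*=np.sign(n@d)
c=m+n*.0295; print('centre',c,'front',np.degrees(np.arctan2(n[1],n[0])))
ang=np.degrees(np.arctan2(u[1],u[0]))
g=m+n*.0195
print('incisor',px2w(s,p,(91,236),.038),'molar',px2w(s,p,(455,256),.038))
go(g[0],g[1],.032,ang)
"
```

```text
centre [ 0.451  -0.0082  0.03  ] front -172.5116637872147
incisor [0.4187 0.1352 0.038 ] molar [ 0.438  -0.1372  0.038 ]
shift [9.77 0.92 0.78] spin 0.0 | pinch [ 0.4507 -0.0003  0.1297] jaw -82.5 q6 1.2687753207968797 open 0.09187743643788526
```

```bash
python3 -m jog '[{"fingers":0,"x":3,"y":0.9,"z":0.8,"spin":0},{"fingers":0,"x":6.5,"y":0.9,"z":0.8,"spin":0},{"fingers":0,"x":9.8,"y":0.9,"z":0.8,"spin":0},{"fingers":0,"x":9.8,"y":0.9,"z":0.8,"spin":0}]' 30
python3 -m jog '[{"fingers":1,"x":0,"y":0,"z":0,"spin":0},{"fingers":1,"x":0,"y":0,"z":0,"spin":0},{"fingers":1,"x":0,"y":0,"z":0,"spin":0},{"fingers":1,"x":0,"y":0,"z":0,"spin":0},{"fingers":1,"x":0,"y":0,"z":0,"spin":0}]' 30
python3 -c "
from h import *
go(.6724,-.0598,.12,-75.7)"
```

```text
time: 8.15
tool_pos: [0.4591, -0.0068, 0.1888]
tool_rot: [-1.866, 1.566, 2.977]
contact_force: [-0.9, 0.4, 0.1]
opening: 0.0919
time: 8.78
tool_pos: [0.4594, -0.0069, 0.191]
tool_rot: [1.151, 1.57, -0.289]
contact_force: [0.1, 0.0, 3.3]
opening: 0.0499
shift [-8.8  20.43  8.03] spin -6.8 | pinch [ 0.4595 -0.0069  0.0318] jaw -82.5 q6 1.2577719923231232 open 0.049906770598659944
```

```bash
python3 -m jog '[{"fingers":1,"x":-4,"y":0,"z":0,"spin":0},{"fingers":1,"x":-9,"y":0,"z":0,"spin":0},{"fingers":1,"x":-9,"y":5,"z":2,"spin":-3},{"fingers":1,"x":-9,"y":10,"z":4,"spin":-7},{"fingers":1,"x":-9,"y":14,"z":6,"spin":-7}]' 30
python3 -m jog '[{"fingers":1,"x":0,"y":5.2,"z":1.3,"spin":0},{"fingers":1,"x":0,"y":5.2,"z":1.3,"spin":0},{"fingers":1,"x":0,"y":5.2,"z":1.3,"spin":0}]' 30
python3 -c "
from h import *
s,p=snap('wrist','w4.png')
go(.6724,-.0598,.0355,-75.7)"
```

```text
time: 9.4
tool_pos: [0.6074, -0.0484, 0.2808]
tool_rot: [1.027, 1.57, -0.29]
contact_force: [-0.1, -0.2, -1.2]
opening: 0.0501
time: 9.78
tool_pos: [0.6589, -0.0475, 0.2796]
tool_rot: [-1.97, 1.568, 2.996]
contact_force: [-0.2, -0.1, -1.2]
opening: 0.0496
shift [8.54 1.07 1.56] spin 0.2 | pinch [ 0.6583 -0.0474  0.1209] jaw -75.5 q6 1.1296344926422814 open 0.05005244644820222
```

View pics/w4.png

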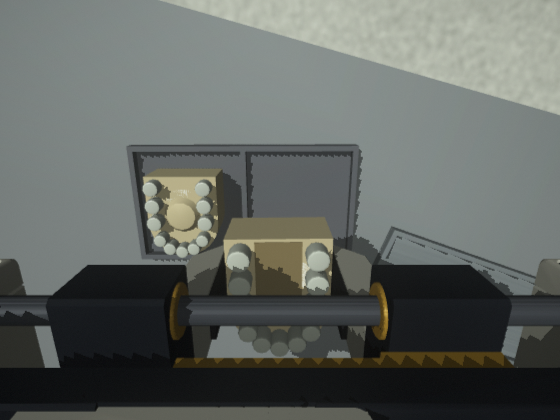

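The upper model sits in the left bay, clear of the rims. The tray's far corners are at (128,148) and (358,147). The right bay is free, and the held lower model is upright.

```bash
python3 -c "
from h import *
s,p=snap('wrist')
a,b=[px2w(s,p,q,.01)[:2] for q in [(128,148),(358,147)]]
u=(a-b); print(np.linalg.norm(u)); u/=np.linalg.norm(u); n=np.array([-u[1],u[0]]);n*=np.sign(n[0])
ctr=(a+b)/2-n*.046; ang=np.degrees(np.arctan2(u[1],u[0])); print(ctr,ang)
g=ctr-.042*u+n*.010
go(g[0],g[1],.0355,ang)"
```

```text
0.17033792404971324
[ 0.6539 -0.0219] 104.75466489726443
shift [8.58 1.23 1.62] spin -0.2 | pinch [ 0.6583 -0.0474  0.1213] jaw -75.5 q6 1.1296523633072144 open 0.049656597708285344
```

Consistent, so I'm placing it. The molar is next.

```bash
python3 -m jog '[{"fingers":1,"x":0,"y":1.1,"z":1.6,"spin":0},{"fingers":1,"x":3,"y":1.1,"z":1.6,"spin":0},{"fingers":1,"x":6,"y":1.1,"z":1.6,"spin":0},{"fingers":1,"x":8,"y":1.1,"z":1.6,"spin":0},{"fingers":1,"x":8.6,"y":1.1,"z":1.6,"spin":0}]' 30
python3 -m jog '[{"fingers":1,"x":0,"y":0,"z":0,"spin":0},{"fingers":0.34,"x":0,"y":0,"z":0,"spin":0},{"fingers":0.34,"x":0,"y":0,"z":0,"spin":0},{"fingers":0.34,"x":0,"y":0,"z":0,"spin":0}]' 30
python3 -m jog '[{"fingers":0.34,"x":-4,"y":0,"z":0,"spin":0},{"fingers":0.34,"x":-9,"y":0,"z":0,"spin":0}]' 30
python3 -c "
from h import *
go(.438,-.1372,.12,-75.5)"
```

```text
time: 10.5
tool_pos: [0.6735, -0.0602, 0.194]
tool_rot: [-1.993, 1.568, 2.972]
contact_force: [-13.2, 2.8, 25.7]
opening: 0.0497
time: 11.0
tool_pos: [0.6743, -0.0604, 0.1952]
tool_rot: [1.017, 1.57, -0.3]
contact_force: [0.6, -0.4, 0.3]
opening: 0.0601
time: 11.25
tool_pos: [0.6739, -0.0604, 0.2846]
tool_rot: [-1.997, 1.568, 2.969]
contact_force: [0.7, -0.5, -0.1]
opening: 0.0605
shift [  0.6  -24.72   1.55] spin 0.0 | pinch [ 0.6735 -0.0603  0.1254] jaw -75.5 q6 1.1151999706971978 open 0.060533024240539315
```

```bash
python3 -m jog '[{"fingers":0.34,"x":0,"y":-6,"z":0.4,"spin":0},{"fingers":0.34,"x":0,"y":-12,"z":0.8,"spin":0},{"fingers":0.34,"x":0,"y":-18,"z":1.2,"spin":0},{"fingers":0.34,"x":0,"y":-24.7,"z":1.5,"spin":0},{"fingers":0.34,"x":0,"y":-24.7,"z":1.5,"spin":0}]' 30
python3 -c "
from h import *
s,p=snap('wrist','w5.png')
print(robot.look_for('molar_die',p)[:2])
go(.438,-.1372,.12,-75.5)"
```

```text
time: 11.88
tool_pos: [0.4355, -0.137, 0.2848]
tool_rot: [-2.152, 1.568, 2.811]
contact_force: [0.6, 0.3, 0.9]
opening: 0.0605
[{'xy': [287.2, 216.9], 'conf': 0.96}]
shift [ 0.62 -0.09 -0.04] spin -0.1 | pinch [ 0.4389 -0.1374  0.1262] jaw -75.6 q6 0.8487816284704622 open 0.06067289432988823
```

View pics/w5.png

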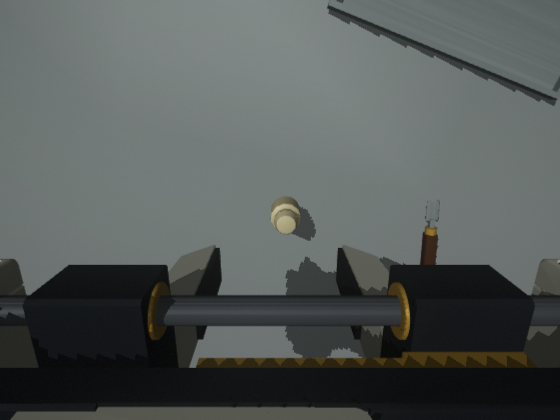

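The molar's shoulder is at about (286,216) and its stump tip at (286,224). The knife's end is at (432,210).

```bash
python3 -c "
from h import *
s,p=snap('wrist')
a=px2w(s,p,(286,224),.038);b=px2w(s,p,(285.5,216),.022);print(a,b)
g=(a+b)/2
print('knife end',px2w(s,p,(432,201),.005))
go(g[0],g[1],.026)"
```

```text
[ 0.437 -0.144  0.038] [ 0.4376 -0.1439  0.022 ]
knife end [ 0.474  -0.2574  0.005 ]
shift [10.02 -0.43  0.57] spin 0 | pinch [ 0.4399 -0.1373  0.1262] jaw -75.5 q6 0.8489448571234425 open 0.060742741365238814
```

```bash
python3 -m jog '[{"fingers":0.34,"x":3,"y":-0.4,"z":0.6,"spin":0},{"fingers":0.34,"x":7,"y":-0.4,"z":0.6,"spin":0},{"fingers":0.34,"x":10,"y":-0.4,"z":0.6,"spin":0},{"fingers":0.34,"x":10,"y":-0.4,"z":0.6,"spin":0}]' 15
python3 -m jog '[{"fingers":1,"x":0,"y":0,"z":0,"spin":0},{"fingers":1,"x":0,"y":0,"z":0,"spin":0},{"fingers":1,"x":0,"y":0,"z":0,"spin":0},{"fingers":1,"x":0,"y":0,"z":0,"spin":0},{"fingers":1,"x":0,"y":0,"z":0,"spin":0}]' 15
python3 -m jog '[{"fingers":1,"x":-4,"y":0,"z":0,"spin":0},{"fingers":1,"x":-9.5,"y":0,"z":0,"spin":0},{"fingers":1,"x":-9.5,"y":0,"z":0,"spin":0}]' 15
python3 -c "
from h import *
go(.57,.244,.12,-75.5)"
```

```text
time: 12.52
tool_pos: [0.4371, -0.1431, 0.183]
tool_rot: [-2.313, 1.567, 2.653]
contact_force: [0.1, 0.3, 0.1]
opening: 0.0604
time: 13.15
tool_pos: [0.4366, -0.1437, 0.1852]
tool_rot: [0.79, 1.57, -0.528]
contact_force: [-1.6, 0.5, 4.5]
opening: 0.0231
time: 13.52
tool_pos: [0.4374, -0.1441, 0.2832]
tool_rot: [0.825, 1.562, -0.492]
contact_force: [-1.0, 0.6, -1.0]
opening: 0.0233
shift [  0.34  22.46 -34.34] spin 0.0 | pinch [ 0.4386 -0.1447  0.124 ] jaw -75.5 q6 0.8327816840891008 open 0.02331614521857918
```

```bash
python3 -m jog '[{"fingers":1,"x":0,"y":3,"z":-4.5,"spin":0},{"fingers":1,"x":0,"y":6,"z":-9,"spin":0},{"fingers":1,"x":0,"y":9,"z":-13.5,"spin":0},{"fingers":1,"x":0,"y":12,"z":-18,"spin":0},{"fingers":1,"x":0,"y":12,"z":-18,"spin":0}]' 15
python3 -m jog '[{"fingers":1,"x":0,"y":3,"z":-5,"spin":0},{"fingers":1,"x":0,"y":5,"z":-10,"spin":0},{"fingers":1,"x":0,"y":7,"z":-16.3,"spin":0},{"fingers":1,"x":0,"y":7,"z":-16.3,"spin":0}]' 15
python3 -c "
from h import *
s,p=snap('wrist','w6.png')
go(.597,.25,.03,-75.5)"
```

```text
time: 14.15
tool_pos: [0.5077, 0.0638, 0.2784]
tool_rot: [-2.158, 1.569, 2.812]
contact_force: [-0.5, -0.9, -0.6]
opening: 0.0229
time: 14.65
tool_pos: [0.5338, 0.2387, 0.2784]
tool_rot: [-1.8, 1.569, -3.113]
contact_force: [0.1, -1.0, 0.7]
opening: 0.023
shift [8.9  6.48 0.35] spin 0.2 | pinch [0.5336 0.237  0.1191] jaw -75.3 q6 1.6018760864649664 open 0.023112291152498857
```

View pics/w6.png

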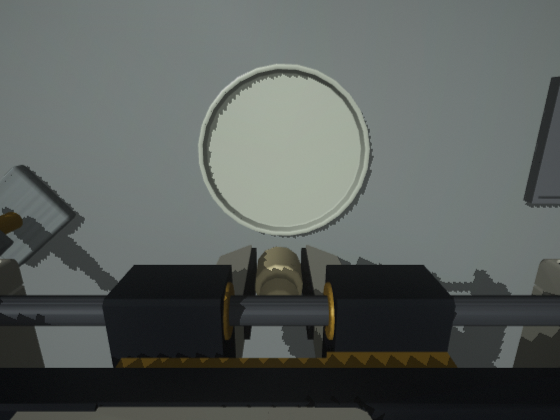

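The dish rim spans (199–371, 65–236), with its centre at about (285,150). The molar is upright in the grip.

```bash
python3 -c "
from h import *
s,p=snap('wrist')
c=px2w(s,p,(285,150),.01); print('dish',c)
n=np.array([.968,.25])
m=c[:2]+.024*n; i=c[:2]-.026*n;print(m,i)
go(m[0],m[1],.0305)"
```

```text
dish [0.5799 0.2437 0.01  ]
[0.6032 0.2497] [0.5548 0.2372]
shift [8.86 7.09 0.38] spin 0 | pinch [0.5338 0.2356 0.1193] jaw -75.4 q6 1.6013710231336087 open 0.02312404717543476
```

```bash
python3 -m jog '[{"fingers":1,"x":0,"y":5,"z":0.4,"spin":0},{"fingers":1,"x":3,"y":6.8,"z":0.4,"spin":0},{"fingers":1,"x":6.5,"y":6.8,"z":0.4,"spin":0},{"fingers":1,"x":8.5,"y":6.8,"z":0.4,"spin":0},{"fingers":1,"x":8.9,"y":6.8,"z":0.4,"spin":0}]' 15
python3 -m jog '[{"fingers":1,"x":0.05,"y":0,"z":0,"spin":0},{"fingers":0.5,"x":0.05,"y":0,"z":0,"spin":0},{"fingers":0.5,"x":0.05,"y":0,"z":0,"spin":0},{"fingers":0.5,"x":0.05,"y":0,"z":0,"spin":0}]' 15
python3 -m jog '[{"fingers":0.5,"x":-4,"y":0,"z":0,"spin":0},{"fingers":0.5,"x":-9,"y":0,"z":0,"spin":0},{"fingers":0.5,"x":-9,"y":-5,"z":0,"spin":0}]' 15
python3 -c "
from h import *
go(.4185,.137,.12,-75.5)"
```

```text
time: 15.38
tool_pos: [0.6011, 0.2467, 0.1887]
tool_rot: [-1.441, 1.566, -2.761]
contact_force: [0.2, -0.9, 0.0]
opening: 0.0231
time: 15.88
tool_pos: [0.6014, 0.2493, 0.1908]
tool_rot: [1.492, 1.57, 0.175]
contact_force: [1.0, -0.5, 0.2]
opening: 0.0447
time: 16.25
tool_pos: [0.5557, 0.2373, 0.2852]
tool_rot: [1.584, 1.557, 0.266]
contact_force: [-0.7, -0.1, -1.1]
opening: 0.0459
shift [  0.38 -16.02   6.28] spin -0.0 | pinch [0.5579 0.2379 0.1261] jaw -75.5 q6 1.5948136994982 open 0.04593159791843137
```

```bash
python3 -m jog '[{"fingers":0.5,"x":0,"y":-5,"z":2,"spin":0},{"fingers":0.5,"x":0,"y":-10,"z":4,"spin":0},{"fingers":0.5,"x":0,"y":-16,"z":6.3,"spin":0},{"fingers":0.5,"x":0,"y":-16,"z":6.3,"spin":0}]' 15
python3 -c "
from h import *
s,p=snap('wrist','w7.png',crop=(180,130,380,280),scale=3)
print(robot.look_for('incisor_die',p)[:2])"
```

```text
time: 16.75
tool_pos: [0.4097, 0.1342, 0.2798]
tool_rot: [-1.627, 1.566, -2.946]
contact_force: [0.4, 0.8, -0.2]
opening: 0.0463
[{'xy': [275.3, 204.4], 'conf': 0.79}]
```

View pics/w7.png

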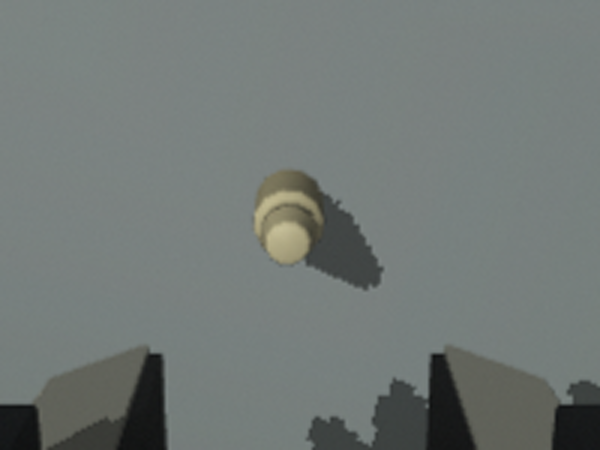

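The incisor's stump tip is at full-frame (276,210.7) and its shoulder centre at about (276.3,204).

```bash
python3 -c "
from h import *
s,p=snap('wrist')
a=px2w(s,p,(276,210.7),.038);b=px2w(s,p,(276.3,204),.022);print(a,b)
g=(a+b)/2
go(g[0],g[1],.026)"
```

```text
[0.4217 0.1388 0.038 ] [0.4218 0.1387 0.022 ]
shift [ 9.58  0.69 -0.11] spin 0 | pinch [0.4151 0.1359 0.1217] jaw -75.5 q6 1.458229938626691 open 0.04591471066120036
```

```bash
python3 -m jog '[{"fingers":0.5,"x":3,"y":0.7,"z":-0.1,"spin":0},{"fingers":0.5,"x":7,"y":0.7,"z":-0.1,"spin":0},{"fingers":0.5,"x":9.6,"y":0.7,"z":-0.1,"spin":0},{"fingers":0.5,"x":9.6,"y":0.7,"z":-0.1,"spin":0}]' 15
python3 -m jog '[{"fingers":1,"x":0,"y":0,"z":0,"spin":0},{"fingers":1,"x":0,"y":0,"z":0,"spin":0},{"fingers":1,"x":0,"y":0,"z":0,"spin":0},{"fingers":1,"x":0,"y":0,"z":0,"spin":0},{"fingers":1,"x":0,"y":0,"z":0,"spin":0}]' 15
python3 -m jog '[{"fingers":1,"x":-4,"y":0,"z":0,"spin":0},{"fingers":1,"x":-9,"y":0,"z":0,"spin":0},{"fingers":1,"x":-9,"y":3,"z":-1,"spin":0},{"fingers":1,"x":-9,"y":8,"z":-3,"spin":0},{"fingers":1,"x":-9,"y":8,"z":-3,"spin":0}]' 15
python3 -c "
from h import *
s,p=snap('wrist','w8.png')
go(.5535,.237,.0295,-75.5)"
```

```text
time: 17.4
tool_pos: [0.4209, 0.1388, 0.1827]
tool_rot: [-1.663, 1.568, -2.98]
contact_force: [-0.3, 1.3, 0.3]
opening: 0.0457
time: 18.02
tool_pos: [0.4206, 0.1384, 0.1849]
tool_rot: [1.417, 1.569, 0.099]
contact_force: [-0.3, 0.9, 5.7]
opening: 0.0173
time: 18.65
tool_pos: [0.4922, 0.1888, 0.2743]
tool_rot: [1.574, 1.568, 0.258]
contact_force: [-0.5, 0.2, -2.3]
opening: 0.0171
shift [ 8.5   7.33 -3.17] spin 0.1 | pinch [0.4906 0.1879 0.1145] jaw -75.4 q6 1.5365684030815683 open 0.016916790739722555
```

View pics/w8.png

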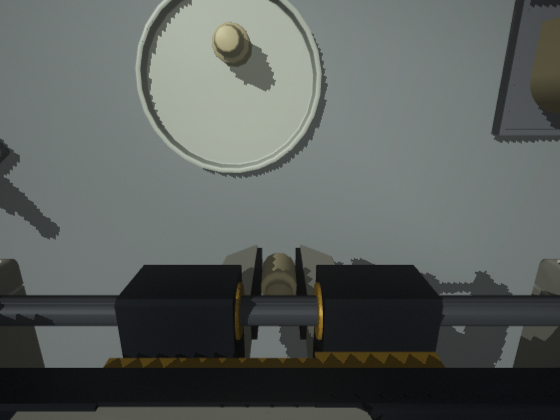

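The molar stands in the dish at (230,43). The dish's near rim is at (232,172), and the incisor is held.

```bash
python3 -c "
from h import *
s,p=snap('wrist')
r=px2w(s,p,(232,172),.01);m=px2w(s,p,(227,37),.041);print('rim',r,'molar tip',m)
n=np.array([.968,.25]);print('ctr by rim',r[:2]+.064*n, 'dist molar->rim',np.linalg.norm(m[:2]-r[:2]))
t=m[:2]-.052*n;print(t)
go(t[0],t[1],.0295)"
```

```text
rim [0.5122 0.2285 0.01  ] molar tip [0.5956 0.2453 0.041 ]
ctr by rim [0.5742 0.2445] dist molar->rim 0.08508710801860664
[0.5453 0.2323]
shift [ 8.48  6.54 -2.95] spin 0 | pinch [0.4895 0.1874 0.1144] jaw -75.5 q6 1.5364846974289441 open 0.017190044906621207
```

```bash
python3 -m jog '[{"fingers":1,"x":0,"y":5,"z":-2,"spin":0},{"fingers":1,"x":3,"y":6.7,"z":-3,"spin":0},{"fingers":1,"x":6.5,"y":6.7,"z":-3,"spin":0},{"fingers":1,"x":8.2,"y":6.7,"z":-3,"spin":0},{"fingers":1,"x":8.5,"y":6.7,"z":-3,"spin":0}]' 15
python3 -m jog '[{"fingers":1,"x":0.05,"y":0,"z":0,"spin":0},{"fingers":0.6,"x":0.05,"y":0,"z":0,"spin":0},{"fingers":0.6,"x":0.05,"y":0,"z":0,"spin":0},{"fingers":0.6,"x":0.05,"y":0,"z":0,"spin":0}]' 15
python3 -m jog '[{"fingers":0.6,"x":-4,"y":0,"z":0,"spin":0},{"fingers":0.6,"x":-9,"y":0,"z":0,"spin":0},{"fingers":0.6,"x":-10,"y":-5,"z":0,"spin":0}]' 15
python3 -c "
from h import *
go(.4062,-.276,.13,-73.2)"
```

```text
time: 19.38
tool_pos: [0.5469, 0.2327, 0.1884]
tool_rot: [-1.507, 1.568, -2.825]
contact_force: [0.2, -0.4, 0.0]
opening: 0.0174
time: 19.88
tool_pos: [0.5477, 0.2333, 0.1892]
tool_rot: [1.498, 1.57, 0.18]
contact_force: [0.1, -0.8, 0.0]
opening: 0.0361
time: 20.25
tool_pos: [0.5016, 0.2212, 0.2925]
tool_rot: [1.582, 1.56, 0.264]
contact_force: [-0.2, -0.4, -0.9]
opening: 0.0369
shift [  0.09 -21.85  45.75] spin -2.3 | pinch [0.5033 0.2216 0.1334] jaw -75.5 q6 1.593569706639641 open 0.03689866037091059
```

```bash
python3 -m jog '[{"fingers":0.6,"x":0,"y":-2.6,"z":5.5,"spin":0},{"fingers":0.6,"x":0,"y":-5.2,"z":11,"spin":0},{"fingers":0.6,"x":0,"y":-7.8,"z":16.5,"spin":-2},{"fingers":0.6,"x":0,"y":-10.4,"z":22,"spin":-2}]' 15
python3 -m jog '[{"fingers":0.6,"x":0,"y":-2.6,"z":5.7,"spin":0},{"fingers":0.6,"x":0,"y":-5.2,"z":11.4,"spin":0},{"fingers":0.6,"x":0,"y":-7.8,"z":17.1,"spin":0},{"fingers":0.6,"x":0,"y":-10.4,"z":23.5,"spin":0},{"fingers":0.6,"x":0,"y":-10.4,"z":23.5,"spin":0}]' 15
python3 -c "
from h import *
go(.408,-.276,.13,-73.2)
s,p=snap('wrist','w9.png')"
```

```text
time: 20.75
tool_pos: [0.453, -0.0199, 0.2892]
tool_rot: [0.953, 1.569, -0.329]
contact_force: [0.5, -0.4, 0.7]
opening: 0.0366
time: 21.38
tool_pos: [0.42, -0.2768, 0.289]
tool_rot: [0.318, 1.569, -0.97]
contact_force: [-0.5, 0.6, 1.0]
opening: 0.0369
shift [-0.03 -1.15 -0.44] spin -0.6 | pinch [ 0.4202 -0.277   0.1298] jaw -73.8 q6 0.552920207931835 open 0.036859118093266814
```

View pics/w9.png

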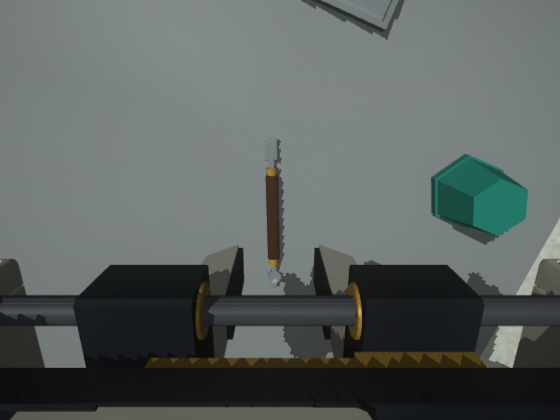

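The knife's handle runs from (272,168) to (274,265), with the ends at (271,138) and (275,286). The former at (480,195) is clear of the fingers.

```bash
python3 -c "
from h import *
s,p=snap('wrist')
a,b=px2w(s,p,(272,168),.01),px2w(s,p,(274,265),.01);c,d=px2w(s,p,(271,138),.005),px2w(s,p,(275,286),.005)
print(a,b,(a+b)/2,(c+d)/2,np.linalg.norm(a-b),np.linalg.norm(c-d))
ang=np.degrees(np.arctan2(*(c-d)[[1,0]]));print(ang)
g=((a+b)/2+(c+d)/2)/2
go(g[0],g[1],.0215,ang-90)"
```

```text
[ 0.449  -0.2624  0.01  ] [ 0.3689 -0.2871  0.01  ] [ 0.409  -0.2748  0.01  ] [ 0.4086 -0.2749  0.005 ] 0.08384931950752492 0.12968114966490346
17.485520666930004
shift [10.79 -1.14 -0.21] spin -1.1 | pinch [ 0.4203 -0.2737  0.1294] jaw -73.6 q6 0.5544422955701236 open 0.03666282163271508
```

```bash
python3 -m jog '[{"fingers":0.6,"x":3,"y":-1.1,"z":-0.2,"spin":-1},{"fingers":0.6,"x":7,"y":-1.1,"z":-0.2,"spin":-1},{"fingers":0.6,"x":10,"y":-1.1,"z":-0.2,"spin":-1},{"fingers":0.6,"x":10.8,"y":-1.1,"z":-0.2,"spin":-1},{"fingers":0.6,"x":10.8,"y":-1.1,"z":-0.2,"spin":-1}]' 20
python3 -c "
from h import *
go(.4088,-.2749,.0215,-72.5)"
python3 -m jog '[{"fingers":1,"x":0,"y":0,"z":0,"spin":0},{"fingers":1,"x":0,"y":0,"z":0,"spin":0},{"fingers":1,"x":0,"y":0,"z":0,"spin":0},{"fingers":1,"x":0,"y":0,"z":0,"spin":0},{"fingers":1,"x":0,"y":0,"z":0,"spin":0}]' 25
python3 -m jog '[{"fingers":1,"x":-3,"y":0,"z":0,"spin":0},{"fingers":1,"x":-7,"y":0,"z":0,"spin":0},{"fingers":1,"x":-9,"y":0,"z":0,"spin":0}]' 25
python3 -c "
from h import *
go(.6106,-.2288,.12,-4.7)"
```

```text
time: 22.1
tool_pos: [0.41, -0.2735, 0.181]
tool_rot: [-2.754, 1.57, 2.266]
contact_force: [0.6, 0.0, -0.1]
opening: 0.0364
shift [ 0.03 -0.15  0.1 ] spin 0.1 | pinch [ 0.41   -0.2734  0.0218] jaw -72.4 q6 0.5197907283028665 open 0.03643619552596827
time: 22.72
tool_pos: [0.4097, -0.2745, 0.1812]
tool_rot: [0.496, 1.57, -0.769]
contact_force: [-0.8, 1.4, 5.7]
opening: 0.0098
time: 23.1
tool_pos: [0.4097, -0.2746, 0.2724]
tool_rot: [0.491, 1.569, -0.775]
contact_force: [0.1, 0.4, -0.8]
opening: 0.0096
shift [-0.65 20.52  1.65] spin -67.8 | pinch [ 0.41   -0.2748  0.1132] jaw -72.5 q6 0.5194437545698444 open 0.009626783445719711
```

```bash
python3 -m jog '[{"fingers":1,"x":-0.6,"y":4,"z":0.4,"spin":-10},{"fingers":1,"x":-0.6,"y":8,"z":0.8,"spin":-20},{"fingers":1,"x":-0.6,"y":12,"z":1.2,"spin":-30},{"fingers":1,"x":-0.6,"y":16,"z":1.4,"spin":-40},{"fingers":1,"x":-0.6,"y":20.5,"z":1.6,"spin":-50}]' 25
python3 -m jog '[{"fingers":1,"x":0,"y":0,"z":0,"spin":-9},{"fingers":1,"x":0,"y":0,"z":0,"spin":-18},{"fingers":1,"x":0,"y":0,"z":0,"spin":-18}]' 25
python3 -c "
from h import *
go(.6106,-.2288,.0255,-4.7)
s,p=snap('wrist','w10.png')"
```

```text
time: 23.72
tool_pos: [0.6109, -0.2277, 0.2763]
tool_rot: [-2.982, 1.57, 2.914]
contact_force: [0.4, -0.8, -1.2]
opening: 0.0092
time: 24.1
tool_pos: [0.6098, -0.2279, 0.2762]
tool_rot: [2.826, 1.57, 2.746]
contact_force: [-0.5, 0.1, -0.0]
opening: 0.0099
shift [ 9.15 -0.1   0.11] spin 0.1 | pinch [ 0.6097 -0.2278  0.117 ] jaw -4.6 q6 -0.3954602824856864 open 0.009874780268036558
```

View pics/w10.png

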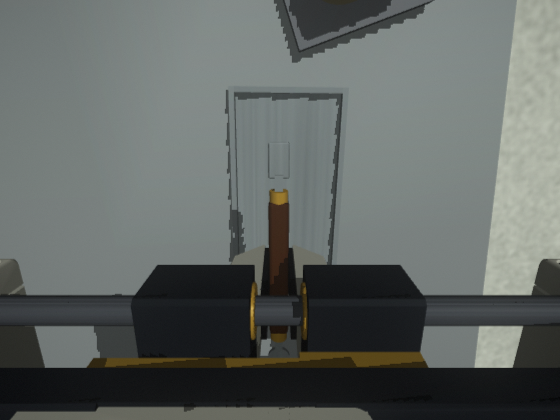

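The knife is level in the grip and lies along the tray. The tray's far corners are at (230,88) and (347,89), and its right rim passes (333,265). Nothing is obstructing the descent.

```bash
python3 -c "
from h import *
s,p=snap('wrist')
a,b,c,d=[px2w(s,p,q,.009)[:2] for q in [(230,88),(347,89),(333,265),(237,230)]]
print(a,b,c,d,np.linalg.norm(a-b)); v=(b-c);an=np.degrees(np.arctan2(v[1],v[0]));v2=a-d;e=np.array([b[1]-a[1],a[0]-b[0]]);print(an,np.degrees(np.arctan2(v2[1],v2[0])),np.degrees(np.arctan2(-e[1],-e[0])))
A=np.radians(85.5);u=np.array([np.cos(A),np.sin(A)])
ctr=(a+b)/2-.09*u;print(ctr)
go(ctr[0],ctr[1],.0255,-4.7)"
```

```text
[ 0.5833 -0.1358] [ 0.6645 -0.1432] [ 0.6502 -0.2783] [ 0.5757 -0.2414] 0.08148137135104883
83.97313696595337 85.83640140594899 84.84234107936821
[ 0.6169 -0.2292]
shift [ 9.18 -0.07  0.73] spin 0.0 | pinch [ 0.6097 -0.228   0.1173] jaw -4.7 q6 -0.39366786193056613 open 0.009650828234235631
```

```bash
python3 -m jog '[{"fingers":1,"x":3,"y":0,"z":0.4,"spin":0},{"fingers":1,"x":6.5,"y":0,"z":0.4,"spin":0},{"fingers":1,"x":8.7,"y":0,"z":0.4,"spin":0},{"fingers":1,"x":9.2,"y":0,"z":0.4,"spin":0},{"fingers":1,"x":9.2,"y":0,"z":0.4,"spin":0}]' 25
python3 -m jog '[{"fingers":0.75,"x":0,"y":0,"z":0,"spin":0},{"fingers":0.75,"x":0,"y":0,"z":0,"spin":0},{"fingers":0.75,"x":0,"y":0,"z":0,"spin":0}]' 25
python3 -m jog '[{"fingers":0.75,"x":-3,"y":0,"z":0,"spin":0},{"fingers":0.75,"x":-9,"y":0,"z":0,"spin":0},{"fingers":0.75,"x":-15,"y":0,"z":0,"spin":0},{"fingers":0.75,"x":-15,"y":-6,"z":-6,"spin":0},{"fingers":0.75,"x":-15,"y":-12,"z":-12,"spin":0}]' 25
python3 -m jog '[{"fingers":0.75,"x":0,"y":-4,"z":-4,"spin":0},{"fingers":0.75,"x":0,"y":-7,"z":-7,"spin":0},{"fingers":0.75,"x":0,"y":-10,"z":-10,"spin":0},{"fingers":0.75,"x":0,"y":-10,"z":-10,"spin":0}]' 25
python3 -c "
from h import *
snap('top','top3.png',crop=(165,140,415,285),scale=3.2)"
```

```text
time: 24.82
tool_pos: [0.6138, -0.2284, 0.1851]
tool_rot: [-1.05, 1.571, -1.13]
contact_force: [0.1, 0.3, -0.2]
opening: 0.0095
time: 25.2
tool_pos: [0.6139, -0.2283, 0.1849]
tool_rot: [-0.552, 1.57, -0.631]
contact_force: [-0.0, -0.3, 0.7]
opening: 0.0226
time: 25.82
tool_pos: [0.518, -0.3097, 0.3358]
tool_rot: [-0.703, 1.568, -0.78]
contact_force: [0.1, -1.1, -0.1]
opening: 0.0231
time: 26.32
tool_pos: [0.4093, -0.4031, 0.3349]
tool_rot: [-1.796, 1.57, -1.879]
contact_force: [0.8, -0.6, 0.8]
opening: 0.0229
```

View pics/top3.png

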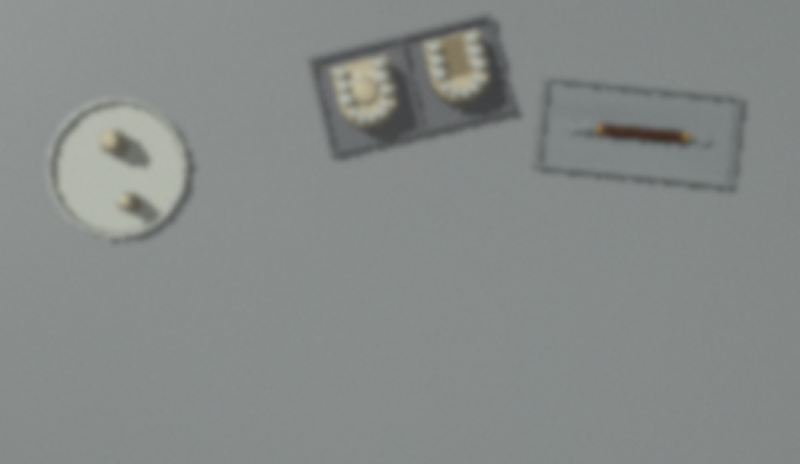

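The top view shows both jaws in their bays, both dies standing in the dish, and the knife in its tray. The wrist read about 26 N when I set the lower model down, so I'm taking one oblique check that it sits flat.

```bash
python3 -c "
from h import *
snap('scene','scene2.png',crop=(190,140,390,350),scale=2.8)"
```

```text
(no output)
```

View pics/scene2.png

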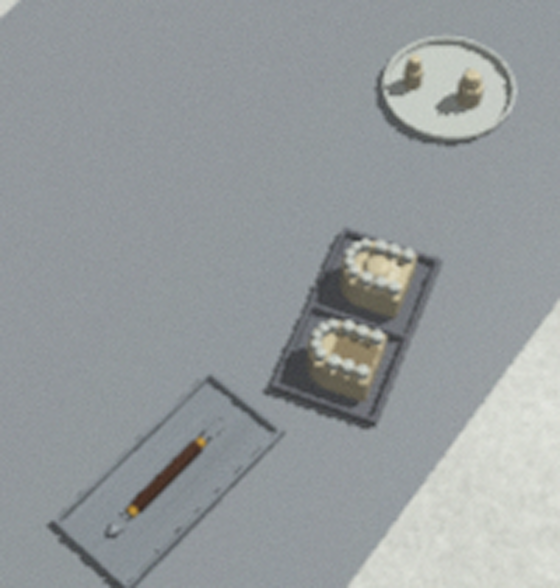

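The oblique view shows both models level inside their bays (upper at (380,280), lower at (345,360)) and clear of rim and divider. Both dies are upright, and the knife lies flat at (168,475). I'm handing it in.

```bash
python3 -c "
from cell import robot
print(robot.hand_in())"
```

```text
the job is handed in; nothing more can be done
None
```

The job is handed in at about 26 s of the 112 s allowed, with everything sorted in the order asked. No verdict was reported.

- **Jaw models:** the upper and lower models stand upright, one in each bay of the model tray.
- **Dies:** the molar and then the incisor stand upright in the round dish, about 5 cm apart.
- **Wax knife:** it lies along the middle of the instrument tray.

The last top and oblique pictures show every item inside its tray, clear of the rims and divider. The arm was retracted and touching nothing.

- **Set-down force:** the wrist read about 26 N up and 13 N sideways as the lower model was set down. I took this as it seating on the floor, and the oblique view shows it level.
- **Dish position:** my estimates of the dish centre differed by up to 7 mm, but both dies are well inside the rim.
- **Burner and former:** the arm never came near enough to touch either one, but my last pictures left them out, so I did not check them again at the end.
- **Pictures:** I viewed 15, one over the budget of 14.

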